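# Line up the quarter-turn stud and hold the access cover home

### The job

Close up the small grey control housing: turn the quarter-turn stud that stands in it anticlockwise (seen from above) until its bar head lies across the housing, in line with the short sides, then take the cover with the long slot (not the one with the round hole), fit it over the stud head between the guide tabs and press it down against the sprung gasket until it sits flat on the frame. Finish while still holding the cover pressed home there, so that it can be locked; leave the other things on the bench where they are.

Things in the scene. Friction and masses are not known exactly. Their poses are not given: they have to be found in the camera images.
- housing: Grey open-topped control housing fixed to the bench, 98 (own x) x 130 (own y) mm; origin at the centre of its underside, z up. The rim that the cover must sit on (the seat) is 34 mm above the origin. Steel guide tabs round the seat enclose 88 x 120 mm (2 mm play each side of the cover), reach 15 mm above the seat and flare outward from 7 mm above it. The fitted cover is centred on the housing with its own axes along the housing's own axes (same sense, not turned half round).
- stud (a joint): Turn of the stud in rad, positive anticlockwise seen from above, about the vertical line at own x = 0, y = +34 mm of the housing. 0: bar head along the housing's own y (crosswise to the slot); 1.571: bar head along the housing's own x, in line with the cover's slot. Stops at -0.15 and 2.2, no detent; stays where left (friction 0.06 N m).
- stud_head (a point): Centre of the top of the stud's steel bar head, 63 mm above the bench, on its turning axis; its axes turn with the stud, own y along the bar. The bar is 34 mm long, 8 mm wide and reaches from 9 to 25 mm above the housing's seat, with a 4 mm high narrower (29 x 5 mm) crest above it marked by a thin dark slot; a 7 mm round stem below.
- slotted_cover: The cover to fit. Bare metal plate 84 (own x) x 116 (own y) x 5 mm lying flat, handle up, on a dark rubber mat 16 mm thick. Origin: centre of the plate's underside. On top a black upright grip bar 12 mm wide (own x) x 36 mm long (own y), its top 35 mm above the underside, centred at own y = -12 mm; a black foot 20 x 44 mm round it reaches 8 mm above the underside. A through slot 42 mm long (own x) x 14 mm (own y) is centred at own x = 0, y = +34 mm. 0.08 to 0.17 kg.
- slotted_cover_hole (a point): Centre of that slot, on the plate's upper face (5 mm above the underside); axes as the cover's.
- gasket (a joint): How far the black sprung rubber gasket ring in the housing is pressed down, in m: 0 free (its top 6 mm above the seat), 0.006 fully pressed, when the cover lies on the seat. Carries the cover's weight unpressed; takes about 3 N at first and 7 N fully down.
- round_cover: Bystander, the wrong cover. Bare metal plate 84 (own x) x 116 (own y) x 5 mm lying flat, handle up, on a dark rubber mat 16 mm thick. Origin: centre of the plate's underside. On top a black upright grip bar 12 mm wide (own x) x 36 mm long (own y), its top 35 mm above the underside, centred at own y = -12 mm; a black foot 20 x 44 mm round it reaches 8 mm above the underside. It has a round 22 mm hole at own y = +34 mm instead of a slot. It may lie in either cover's place.
- block_a: Bystander: dark clamp block with steel jaw, about 25 x 60 x 28 mm; origin at the centre of its underside.
- block_b: Bystander: dark clamp block with steel jaw, about 25 x 60 x 28 mm; origin at the centre of its underside.
- block_c: Bystander: dark clamp block with steel jaw, about 25 x 60 x 28 mm; origin at the centre of its underside.
- casting: Bystander: cast aluminium housing half, 60 x 110 x 28 mm; origin at the centre of its underside.
- red_cap: Bystander: red plastic cap, 33 mm across, 14 mm high; origin at the centre of its underside.
Not all that is in view belongs to the job. Of the things that look like the housing, the larger one is meant.

How it is judged:
On the way, in this order (a step that is already met when the one before it is completed fails the run):
1. the stud is turned in line with the slot (within 0.14 rad) while the cover is still off the housing (value of joint stud between 1.431 and 1.711 rad and horizontal distance between slotted_cover and housing above 0.06 m), for 0.2 s.
2. the slotted cover is lowered over the stud head, down between the guide tabs (horizontal distance between slotted_cover_hole and stud_head below 0.006 m and angle between the y axis of slotted_cover and the y axis of housing, either way round below 0.08 rad and z of slotted_cover in the frame of housing below 0.044 m), for 0.1 s.
At the end, for the whole second after the job is handed in: Fingers touch the slotted cover (over 2 N); its underside is within 2.5 mm of the seat, level within 0.05 rad, gasket pressed over 4 of 6 mm, slot within 6 mm of the stud axis and square to the housing within 0.08 rad; stud within 0.2 rad of in line; cover at rest (horizontal distance between slotted_cover_hole and stud_head below 0.006 m and angle between the y axis of slotted_cover and the y axis of housing, either way round below 0.08 rad and value of joint stud between 1.371 and 1.771 rad and z of slotted_cover in the frame of housing below 0.0365 m and value of joint gasket above 0.004 m and angle between slotted_cover's own z axis and vertical below 0.05 rad and contact force between the fingers and slotted_cover above 2 N and linear speed of slotted_cover below 0.02 m/s); the arm keeps its last pose, push and grip.
It fails at once if the cover with the round hole is moved by more than 30 mm (distance of round_cover from where it was at the start of the episode above 0.03 m).
It fails at once if a bystander (clamp block, casting or red cap) is moved by more than 30 mm (distance of any of block_a, block_b, block_c, casting, red_cap from where it was at the start of the episode above 0.03 m).
It also fails if it takes over 51 s, if anything falls off the work surface, if the arm or the gripper's body presses on something with over 40 N, if the wrist force passes 120 N, or if a joint passes its speed limit or range.

### The arm

A 6-joint arm with a two-finger parallel gripper is mounted at the origin on a cart in front of the work surface, level with it; the furniture and walls round the work are solid. World frame = base frame: x ahead of the robot, y to its left, z up, the work surface at z = 0. Lengths are in m, angles in rad, forces in N, time in s.
With the tool pointing down it reaches from about 0.35 to 0.775 m from the base axis. Payload 5.5 kg.
Tool frame: the origin (TCP) lies between the finger pads; the fingertips stand env.nose_length ahead of it and the grasp point (between the pads) lies 8 mm behind it (env.nose_length is the distance from the TCP to the fingertips, in m); z points along the fingers, y is the direction in which the jaws open and shut (so a half turn about z gives the same grasp; the last joint's range is limited). The gripper opens to 85 mm and grips with 20 to 120 N. Pads are 22 mm wide; open, the fingers measure 114 mm over their backs; the gripper's body (76 mm by 85 mm) begins 54 mm behind the grasp point. The pads swing forward as they close: fully open they stand 13 mm farther back than shut.
Start: joints at [-1.391, 0.313, 0.046, 1.304, 0, 1.431], TCP at [0.181, -0.546, 0.242] pointing down, gripper open.
Joint ranges: [-2.76, 2.76], [-0.86, 1.69], [-1.03, 1.26], [-2.2, 2.34], [-1.47, 1.5], [-3.14, 3.14]. Speed limits (rad/s): [2.57, 2.57, 3.14, 3.14, 3.14, 3.14].

### API

Orientations are given as a unit quaternion [w, x, y, z].
In Python, from workcell import env gives the robot as it stands. The module is installed in compiled form; this text tells all that it offers.
- The arm moves only by the shell command python3 -m creep 'ROWS' [FORCE]. ROWS is a JSON object of lists of equal length, an entry for each row: "hand": the finger opening in mm, from 0 to 85.4; "delta_pos": the shift along the tool's x, y, z scaled (see below), a list of three; "turn": the turn about the tool's z scaled (see below). In form: {"hand": [hand, ...], "delta_pos": [[dx, dy, dz], ...], "turn": [turn, ...]}. A call has exactly 5 rows; each row shifts and turns the commanded pose from where the row before left it, along the tool's axes as they then stand; what a row does not reach is not made up. The controller multiplies each number of a shift by 0.8 m and each number of a turn by 5 degrees. A row lasts 1/12 s, in which the tool goes at most 41.7 mm and 7.16 degrees, less where a joint would pass 70% of its speed; a pose out of reach is approached as far as the arm can. A call with a number of a shift or a turn outside -1 to 1 is refused whole. A call with a gripper value outside its range is refused whole. The fingers move at their own pace and stop on an object; FORCE is the grip in N (left out, the last holds). Time passes only in rows, so rows that do not move let the fingers close, or fill a call up. It gives the time, the measured TCP pose, the force and the opening at its end, in the units of the state.
- env.get_state(): the state, without advancing time (a new reading comes with each control period).
- env.read_camera(name): name is "scene" or "top"; returns a dict with "pixels" (400x640x3 uint8, red, green, blue), "depth" (400x640 float32, m along the optical axis (not along the pixel's ray), 0 where there is no reading), "fx", "fy", "cx", "cy" (pixels), "origin" and "orientation" of the camera in the world. Camera axes: x right, y down, z forward; pixel columns grow to the right and rows downward; lengths in m; the calibration is good to about 2 mm. A picture is of the moment at which its call begins.
- env.hand_in(): hands the job in, once; it reports no verdict.
Trained networks look in the newest picture that a camera, given by its name, has taken for a name from the list of things; names that differ only in an ending like _2 or _b are one class to them, and where a whole thing is asked for, a point or a joint stands for the part that bears it (a point fixed in the world has none). Each returns a list of dicts, best first, with "score" (0 to 1); they miss things now and then, are a little off and sometimes report something else, mostly with a low value. They report only what shows in the picture. A call takes as long as a camera call. They do not tell look-alikes from the thing itself.
- env.find_in(camera, target): "location" ([row, column] in pixels, amid what is visible of it).
- env.pinpoint(camera, target): "location" ([row, column] in pixels: a listed point, or the origin of a listed thing).
The state is a dict: "clock": time; "joint_pos": joint angles; "qvel": joint speeds; "tau": joint torques, N m; "tcp_pos": TCP position; "orientation": TCP orientation; "wrist_force": force on the tool from outside, world axes, zero at the start; "ft_torque": the same for the moment, N m; "finger_gap": finger opening in m.
Only numpy, scipy, OpenCV 4.12 (cv2) and the standard library are available. Lean on these libraries where they do the work, as an engineer would, in place of code of your own. Each camera call takes 0.05 s, during which the arm holds its last target.

## Working session

There is one attempt and no reset: what is moved stays moved. The work goes in short steps, Python scripts to look and compute and a shell command to move; the robot and the scene stay as the last step left them, time stands still between calls to the robot, and variables do not carry over. Pictures are saved under pics/ and viewed, and the job is handed in when it is done.

```bash
mkdir -p pics
cat > h.py <<'E'
import numpy as np, cv2
from scipy.spatial.transform import Rotation as R
from workcell import env
def rot(q): return R.from_quat([q[1],q[2],q[3],q[0]]).as_matrix()
def shot(name,fn=None):
    c=env.read_camera(name)
    if fn: cv2.imwrite('pics/'+fn,c['pixels'][:,:,::-1])
    np.savez('cam_'+name+'.npz',**c)
    return c
def p3(c,r,col,z=None):
    ray=np.array([(col-c['cx'])/c['fx'],(r-c['cy'])/c['fy'],1.0])
    M=rot(c['orientation']);o=np.array(c['origin'])
    if z is None:
        return o+M@(ray*c['depth'][int(round(r)),int(round(col))])
    d=M@ray
    return o+d*(z-o[2])/d[2]
def cloud(c):
    H,W=c['depth'].shape
    u,v=np.meshgrid(np.arange(W),np.arange(H))
    d=c['depth']
    P=np.stack([(u-c['cx'])/c['fx']*d,(v-c['cy'])/c['fy']*d,d],-1)
    return P@rot(c['orientation']).T+np.array(c['origin'])
E
python3 - <<'E'
from h import *
for n in ['scene','top']:
    c=shot(n,n+'0.png'); print(n,c['fx'],c['origin'],c['orientation'])
    for t in ['housing','stud_head','slotted_cover','slotted_cover_hole','round_cover']:
        for d in env.pinpoint(n,t)[:3]:
            r,k=d['location']; 
            print(t,round(d['score'],2),np.round([r,k]),p3(c,min(r,399),min(k,639)).round(3))
s=env.get_state();print(s,env.nose_length)
E
```

```text
scene 495.38772117995956 [0.11055018 0.69085058 1.07647818] [ 0.11708866 -0.33615454  0.88278696 -0.30655758]
housing 0.77 [163. 274.] [0.838 0.06  0.026]
housing 0.76 [211. 345.] [0.587 0.043 0.003]
stud_head 0.62 [200. 335.] [0.631 0.034 0.009]
stud_head 0.46 [158. 263.] [0.861 0.079 0.046]
slotted_cover 0.76 [304. 265.] [0.542 0.386 0.029]
slotted_cover_hole 0.92 [313. 260.] [0.538 0.407 0.021]
slotted_cover_hole 0.75 [260. 229.] [0.697 0.359 0.022]
round_cover 0.7 [270. 320.] [0.511 0.233 0.023]
top 430.70995656260243 [0.46877545 0.07388256 1.17506906] [ 0.05657096 -0.69929156  0.70984954 -0.06248737]
housing 0.96 [225. 330.] [0.593 0.022 0.016]
housing 0.56 [133. 320.] [0.855 0.045 0.009]
stud_head 0.42 [219. 314.] [0.61  0.066 0.029]
slotted_cover 0.76 [248. 198.] [0.536 0.374 0.023]
slotted_cover_hole 0.76 [248. 180.] [0.538 0.422 0.025]
round_cover 0.64 [255. 252.] [0.515 0.226 0.053]
{'clock': 0.6, 'joint_pos': array([-1.39063187e+00,  3.13165652e-01,  4.60932321e-02,  1.30357066e+00,
        1.64869177e-05,  1.43121368e+00]), 'qvel': array([-0.00103251, -0.00107741,  0.00187412,  0.00055843,  0.00039199,
        0.00067155]), 'tau': array([-1.12743233e-03, -4.80151641e+01,  2.98664010e+01,  3.63535473e-04,
       -7.71886789e-05,  3.60959007e-06]), 'tcp_pos': array([ 0.18075155, -0.54590343,  0.24233997]), 'orientation': array([7.64402006e-05, 9.87247418e-01, 1.59193370e-01, 9.79641003e-06]), 'wrist_force': array([ 0.6145362 , -0.55392546,  0.04279852]), 'ft_torque': array([-0.0236895 ,  0.0013172 , -0.00185309]), 'finger_gap': 0.0852976284516053} 0.011
```

View pics/scene0.png

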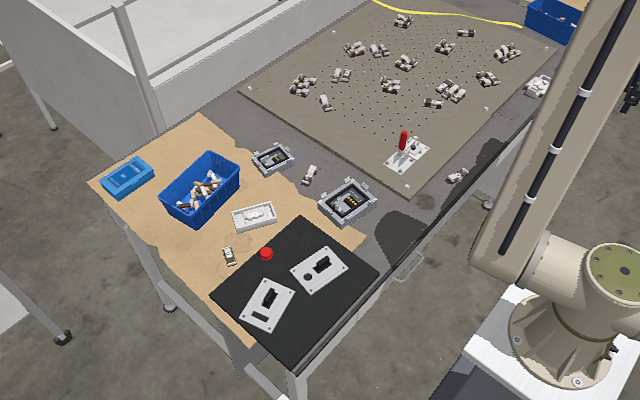

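View pics/top0.png

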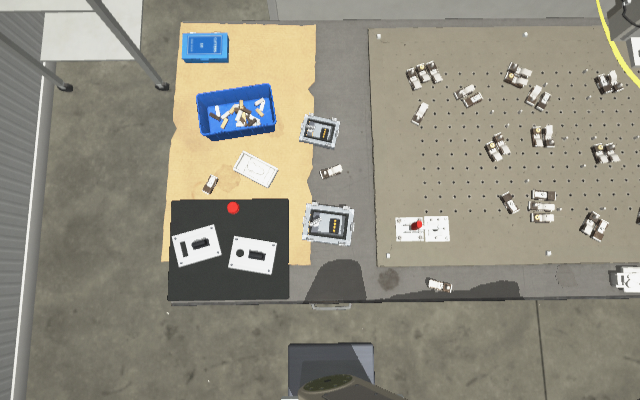

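The scene picture shows two covers on the black mat: the slotted one at about (row 304, col 266) in scene and (246,196) in top, and the round-hole one at (269,319) and (254,253). The possible housings are the larger one at scene (202,347) / top (223,328) and the smaller look-alike at (158,272) / (131,319). I choose the larger housing and the slotted cover, and will check both in a close crop.

Run:
```python
import numpy as np,cv2
t=np.load('cam_top.npz')['pixels'][:,:,::-1]; s=np.load('cam_scene.npz')['pixels'][:,:,::-1]
f=lambda im,r,c,k,sz:cv2.resize(im[r-k:r+k,c-k:c+k],(sz,sz),interpolation=cv2.INTER_CUBIC)
a=np.hstack([f(t,223,328,35,400),f(t,248,196,35,400)])
cv2.imwrite('pics/crop0.png',a)
b=np.hstack([f(s,202,347,38,400),f(s,304,266,38,400)])
cv2.imwrite('pics/crop1.png',b)
```

```text
(no output)
```

View pics/crop0.png

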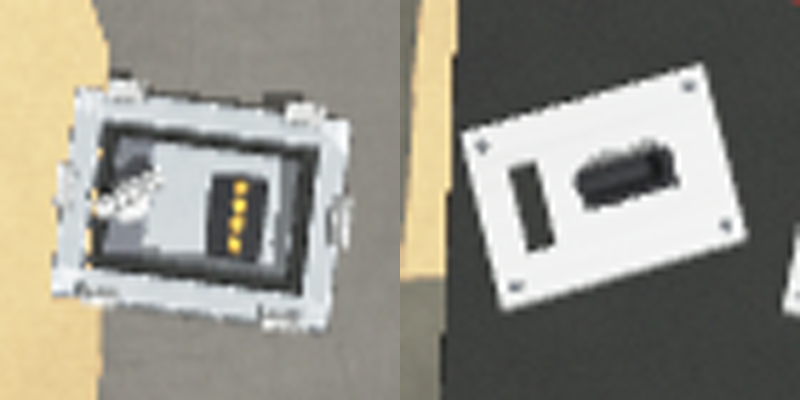

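View pics/crop1.png

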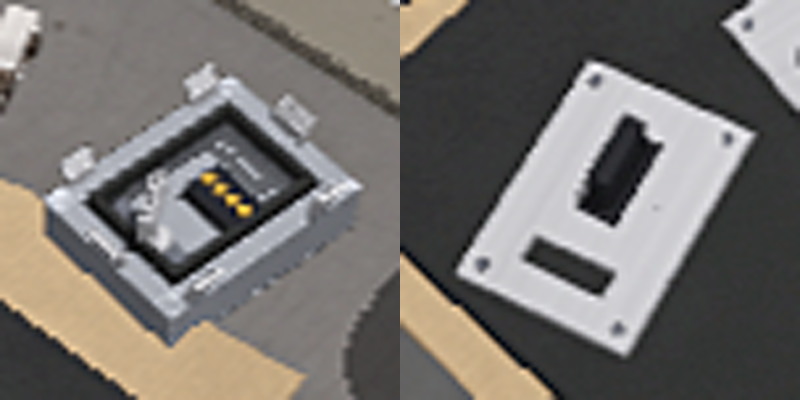

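The close crops confirm it. The cover at scene (304,266) has the long slot, and the larger housing holds the stud at its left end in the top view (around row 222, col 315). Next I'll work out exact poses.

Run:
```python
from h import *
def rect(P,name):
    r=cv2.minAreaRect((P[:,:2]*1000).astype(np.float32)); print(name,len(P),'c',np.round(r[0],1),'size',np.round(r[1],1),'ang',round(r[2],1)); return r
for n in ['top','scene']:
    c=dict(np.load(f'cam_{n}.npz')); C=cloud(c); px=c['pixels'].astype(int)
    print('==',n)
    br=px.min(-1)
    # cover
    m=(np.hypot(C[...,0]-.539,C[...,1]-.385)<.085)&(br>130)&(C[...,2]>0.012)&(C[...,2]<.05)
    m=m.astype(np.uint8); k,l,st,_=cv2.connectedComponentsWithStats(m)
    i=1+np.argmax(st[1:,4]); vs,us=np.nonzero(l==i)
    P=np.array([p3(c,v,u,.021) for v,u in zip(vs,us)])
    print('depth z med',np.median(C[l==i][:,2]),np.median(C[l==i][:,:2]-P[:,:2],axis=0)); rect(P,'cover')
    # slot: dark inside hull
    hull=cv2.convexHull(np.stack([us,vs],-1).astype(np.int32)); hm=np.zeros_like(m); cv2.fillConvexPoly(hm,hull,1)
    d=((hm==1)&(br<110)).astype(np.uint8)
    k,l2,st,ce=cv2.connectedComponentsWithStats(d)
    for j in range(1,k):
        if st[j,4]>15:
            vv,uu=np.nonzero(l2==j); rect(np.array([p3(c,v,u,.0185) for v,u in zip(vv,uu)]),'dark')
    m=(np.hypot(C[...,0]-.6,C[...,1]-.035)<.11)
    z=C[m][:,2]; print(np.histogram(z,bins=np.arange(-.006,.08,.004)))
    b=m&(C[...,2]>.052)&(C[...,2]<.075)&(np.hypot(C[...,0]-.6,C[...,1]-.065)<.05)
    rect(C[b],'bar'); 
    Q=C[b]; print(Q.round(3)[:60:3].tolist() if n=='top' else '')
    rm=m&(C[...,2]>.03)&(C[...,2]<.039)
    rect(C[rm],'rim')
    tb=m&(C[...,2]>.041)&(C[...,2]<.0515); rect(C[tb],'tabs')
```

```text
== top
depth z med 0.02208883582357879 [-5.98499409e-05 -2.94849987e-04]
cover 1234 c [544.6 380. ] size [ 86.6 117.1] ang 15.4
dark 119 c [548.3 370. ] size [19.2 44.8] ang 15.3
dark 67 c [535.3 413.5] size [37.7 12. ] ang 14.9
(array([ 193, 1226,  939,  699,  277,  255,  155,   87,   36,  197,  496,
        232,  112,   59,   36,    7,   17,   20,    4,    0,    0]), array([-0.006, -0.002,  0.002,  0.006,  0.01 ,  0.014,  0.018,  0.022,
        0.026,  0.03 ,  0.034,  0.038,  0.042,  0.046,  0.05 ,  0.054,
        0.058,  0.062,  0.066,  0.07 ,  0.074,  0.078]))
bar 51 c [580.8  71.6] size [47.2 59.6] ang 87.6
[[0.612, 0.094, 0.053], [0.609, 0.094, 0.054], [0.607, 0.052, 0.063], [0.606, 0.094, 0.055], [0.604, 0.055, 0.065], [0.605, 0.047, 0.058], [0.602, 0.063, 0.064], [0.602, 0.055, 0.061], [0.6, 0.071, 0.059], [0.599, 0.063, 0.064], [0.6, 0.055, 0.056], [0.597, 0.071, 0.065], [0.597, 0.063, 0.058], [0.595, 0.076, 0.062], [0.594, 0.068, 0.062], [0.592, 0.073, 0.064], [0.59, 0.073, 0.057]]
rim 757 c [595.2  28.8] size [129.6  98.2] ang 81.7
tabs 237 c [595.4  28.6] size [136.1 103.2] ang 81.7
== scene
depth z med 0.021138541646772424 [-5.95306087e-05  3.85153334e-05]
cover 1420 c [543.1 380.4] size [ 85.7 117.6] ang 15.5
dark 171 c [551.2 365.1] size [22.7 49.9] ang 14.8
dark 86 c [535.  412.3] size [39.  11.6] ang 14.5
(array([193, 760, 578, 504, 253, 238, 124,  73,  81, 331, 371, 197,  78,
        51,  23,   8,  17,  11,   1,   0,   0]), array([-0.006, -0.002,  0.002,  0.006,  0.01 ,  0.014,  0.018,  0.022,
        0.026,  0.03 ,  0.034,  0.038,  0.042,  0.046,  0.05 ,  0.054,
        0.058,  0.062,  0.066,  0.07 ,  0.074,  0.078]))
bar 42 c [615.3  67.2] size [40.2 61.5] ang 63.1

rim 761 c [593.6  30.6] size [133.  102.6] ang 81.1
tabs 179 c [594.4  29.9] size [135.9 105.2] ang 81.0
```

Housing centre is about (0.595, 0.029) with its y axis at about 81.5°. The cover is at (0.544, 0.380) with yaw about 15.4°. Next I'll refine the bar angle and check what stands in the arm's path.

Run:
```python
from h import *
A=[]
for n in ['top','scene']:
    c=dict(np.load(f'cam_{n}.npz')); C=cloud(c)
    b=(C[...,2]>.0555)&(C[...,2]<.075)&(np.hypot(C[...,0]-.6,C[...,1]-.063)<.024)
    Q=C[b][:,:2]; m=Q.mean(0); w,v=np.linalg.eigh(np.cov(Q.T)); d=v[:,1]; print(n,len(Q),m.round(4),np.sqrt(w)*1000,np.degrees(np.arctan2(d[1],d[0]))%180)
    rect=cv2.minAreaRect((Q*1000).astype(np.float32)); print(rect)
    for (x,y) in [(.6,-.2)]:
        k=(np.hypot(C[...,0]-x,C[...,1]-y)<.12); print('lever top',C[k][:,2].max())
    k=(C[...,0]>.15)&(C[...,0]<.75)&(C[...,1]>-.3)&(C[...,1]<.5)&(C[...,2]>.07)&(C[...,2]<.4)
    print('tall',[ (C[k].min(0).round(2),C[k].max(0).round(2)) if k.any() else None])
    print('hist',np.histogram2d(C[k][:,0],C[k][:,1],bins=[6,8],range=[[.15,.75],[-.3,.5]])[0].astype(int).tolist())
```

```text
top 45 [0.5998 0.0623] [ 2.49497357 10.38334269] 118.47054920147451
((600.244384765625, 62.48150634765625), (8.150384902954102, 33.806739807128906), 28.371355056762695)
lever top 0.14150936003654668
tall [(array([ 0.21, -0.26,  0.07]), array([0.59, 0.11, 0.4 ]))]
hist [[0, 0, 0, 896, 33, 0, 0, 0], [0, 0, 599, 256, 0, 0, 0, 0], [0, 0, 0, 0, 0, 0, 0, 0], [0, 0, 0, 0, 0, 0, 0, 0], [4, 83, 0, 0, 0, 0, 0, 0], [0, 0, 0, 0, 0, 0, 0, 0]]
scene 35 [0.5972 0.0661] [ 2.32151438 10.99538679] 119.90071976171431
((597.890380859375, 65.93399047851562), (8.145636558532715, 33.88135528564453), 31.16921615600586)
lever top 0.1408762713095305
tall [(array([ 0.15, -0.26,  0.07]), array([0.59, 0.11, 0.4 ]))]
hist [[0, 0, 0, 3940, 384, 0, 0, 0], [0, 0, 0, 0, 0, 0, 0, 0], [0, 0, 0, 0, 0, 0, 0, 0], [0, 0, 0, 0, 0, 0, 0, 0], [3, 138, 0, 0, 0, 0, 0, 0], [0, 0, 0, 0, 0, 0, 0, 0]]
```

```bash
C='{"hand":[20,20,20,20,20],"delta_pos":[[0,0,0],[0,0,0],[0,0,0],[0,0,0],[0,0,0]],"turn":[-1,-1,-1,-1,-1]}'; python3 -m creep '{"hand":[20,20,20,20,20],"delta_pos":[[0,0,0],[0,0,0],[0,0,0],[0,0,0],[0,0,0]],"turn":[-1,-1,-1,-1,-1]}' 30
```

```text
clock: 1.02
tcp_pos: [0.1808, -0.5459, 0.2424]
orientation: [0.0, 0.929, 0.371, -0.0]
wrist_force: [-0.3, 0.3, -0.4]
finger_gap: 0.0257
```

```bash
python3 -m creep '{"hand":[20,20,20,20,20],"delta_pos":[[0,0,0],[0,0,0],[0,0,0],[0,0,0],[0,0,0]],"turn":[-1,-1,-1,-1,-1]}'
python3 -m creep '{"hand":[20,20,20,20,20],"delta_pos":[[0,0,0],[0,0,0],[0,0,0],[0,0,0],[0,0,0]],"turn":[-1,-1,-1,-1,-1]}'
python3 -m creep '{"hand":[20,20,20,20,20],"delta_pos":[[0,0,0],[0,0,0],[0,0,0],[0,0,0],[0,0,0]],"turn":[-1,-1,-1,-1,-1]}'
cat >> h.py <<'E'
def to(x,y,z,ydir=None):
    s=env.get_state(); M=rot(s['orientation']); p=s['tcp_pos']
    d=M.T@(np.array([x,y,z])-p)
    a=np.degrees(np.arctan2(M[1,0],M[0,0]))
    print('t',round(float(s['clock']),2),'tcp',p.round(4),'a',round(a,2),'gap',round(float(s['finger_gap'])*1000,1),'F',np.round(s['wrist_force'],1),'T',np.round(s['ft_torque'],2),'tilt',M[:,2].round(3))
    print('need mm',(d*1000).round(1),'units',(d/.8).round(4))
    if ydir is not None: print('turn units',round(-((ydir-a+180)%360-180)/5,3))
E
python3 -c "
from h import *
to(.599,.064,.242,119)"
```

```text
clock: 1.43
tcp_pos: [0.1808, -0.5459, 0.2424]
orientation: [0.0, 0.826, 0.563, -0.0]
wrist_force: [0.5, 0.5, 0.2]
finger_gap: 0.0198
clock: 1.85
tcp_pos: [0.1808, -0.5459, 0.2424]
orientation: [0.0, 0.685, 0.729, -0.0]
wrist_force: [0.3, -0.3, -0.2]
finger_gap: 0.0203
clock: 2.27
tcp_pos: [0.1808, -0.5459, 0.2424]
orientation: [0.0, 0.511, 0.86, -0.0]
wrist_force: [0.2, 0.2, 0.9]
finger_gap: 0.0197
t 2.27 tcp [ 0.1808 -0.5459  0.2424] a 118.57 gap 19.7 F [0.2 0.2 0.9] T [ 0.02 -0.03  0.03] tilt [ 0. -0. -1.]
need mm [3.356e+02 6.590e+02 3.000e-01] units [4.195e-01 8.237e-01 3.000e-04]
turn units -0.086
```

```bash
python3 -m creep '{"hand":[20,20,20,20,20],"delta_pos":[[0.021,0.0412,0],[0.021,0.0412,0],[0.021,0.0412,0],[0.021,0.0412,0],[0.021,0.0412,0]],"turn":[0,0,0,0,0]}'
python3 -m creep '{"hand":[20,20,20,20,20],"delta_pos":[[0.021,0.0412,0],[0.021,0.0412,0],[0.021,0.0412,0],[0.021,0.0412,0],[0.021,0.0412,0]],"turn":[0,0,0,0,0]}'
python3 -m creep '{"hand":[20,20,20,20,20],"delta_pos":[[0.021,0.0412,0],[0.021,0.0412,0],[0.021,0.0412,0],[0.021,0.0412,0],[0.021,0.0412,0]],"turn":[0,0,0,0,0]}'
python3 -m creep '{"hand":[20,20,20,20,20],"delta_pos":[[0.021,0.0412,0],[0.021,0.0412,0],[0.021,0.0412,0],[0.021,0.0412,0],[0,0,0]],"turn":[0,0,0,0,0]}'
python3 -c "
from h import *
to(.599,.064,.13,119)
shot('top','top1.png');shot('scene','scene1.png')"
```

```text
clock: 2.68
tcp_pos: [0.2866, -0.3924, 0.2424]
orientation: [0.0, 0.513, 0.858, -0.0]
wrist_force: [0.4, -0.1, -0.3]
finger_gap: 0.02
clock: 3.1
tcp_pos: [0.3919, -0.2401, 0.2426]
orientation: [0.0, 0.513, 0.859, -0.0]
wrist_force: [0.4, -0.2, -0.1]
finger_gap: 0.0203
clock: 3.52
tcp_pos: [0.4972, -0.0877, 0.2426]
orientation: [0.0, 0.513, 0.859, -0.0]
wrist_force: [0.4, 0.4, 0.2]
finger_gap: 0.0201
clock: 3.93
tcp_pos: [0.5834, 0.0371, 0.2417]
orientation: [0.0, 0.51, 0.86, 0.001]
wrist_force: [-0.9, -0.4, 0.6]
finger_gap: 0.0198
t 3.93 tcp [0.5834 0.0371 0.2417] a 118.65 gap 19.8 F [-0.9 -0.4  0.6] T [-0.03 -0.02 -0.04] tilt [ 0.002  0.002 -1.   ]
need mm [ 16.1  26.3 111.7] units [0.0201 0.0328 0.1397]
turn units -0.071
```

```bash
python3 -m creep '{"hand":[20,20,20,20,20],"delta_pos":[[0.005,0.0082,0.035],[0.005,0.0082,0.035],[0.005,0.0082,0.035],[0.005,0.0082,0.035],[0,0,0]],"turn":[-0.07,0,0,0,0]}'
python3 -c "
from h import *
to(.599,.064,.1,119)
t=shot('top')['pixels'][:,:,::-1];s=shot('scene')['pixels'][:,:,::-1]
f=lambda im,r,c,k,sz:cv2.resize(im[r-k:r+k,c-k:c+k],(sz,sz),interpolation=cv2.INTER_CUBIC)
cv2.imwrite('pics/c2.png',np.hstack([f(t,215,320,45,400),f(s,190,340,50,400)]))
"
```

```text
clock: 4.45
tcp_pos: [0.5921, 0.0583, 0.1248]
orientation: [-0.004, 0.51, 0.86, -0.002]
wrist_force: [-1.3, -0.1, -1.1]
finger_gap: 0.0199
t 4.45 tcp [0.5921 0.0583 0.1248] a 118.62 gap 19.9 F [-1.3 -0.1 -1.1] T [ 0.01  0.05 -0.03] tilt [-0.009  0.    -1.   ]
need mm [ 1.6  9.  24.8] units [0.002  0.0112 0.031 ]
turn units -0.075
```

View pics/c2.png

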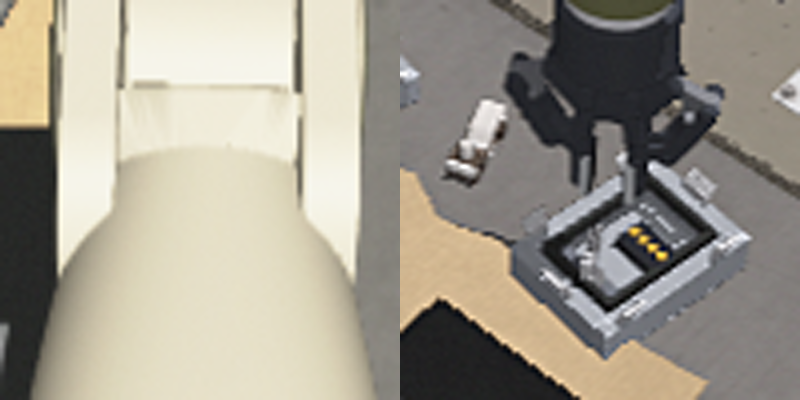

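The scene view shows the open fingers straddling the space above the stud, and the arm hides the top view. I'll let the arm settle and compare the seen finger positions with the TCP to check the camera offset.

```bash
python3 -m creep '{"hand":[20,20,20,20,20],"delta_pos":[[0,0,0],[0,0,0],[0,0,0],[0,0,0],[0,0,0]],"turn":[0,0,0,0,0]}'
python3 - <<'E'
from h import *
to(.599,.064,.1,119)
s=env.get_state();p=s['tcp_pos'];M=rot(s['orientation'])
c=shot('scene');C=cloud(c)
L=(C-p)@M   # tool coords
m=(np.abs(L[...,0])<.03)&(np.abs(L[...,1])<.05)&(L[...,2]>-.03)&(L[...,2]<.03)
Q=L[m]*1000
for sgn in (-1,1):
    q=Q[Q[:,1]*sgn>0]
    for lo in range(-30,25,5):
        k=q[(q[:,2]>=lo)&(q[:,2]<lo+5)]
        if len(k)>2: print(sgn,lo,len(k),'x',k[:,0].min().round(1),k[:,0].max().round(1),'y',k[:,1].min().round(1),k[:,1].max().round(1))
E
```

```text
clock: 4.97
tcp_pos: [0.5965, 0.0586, 0.1314]
orientation: [0.001, 0.51, 0.86, 0.0]
wrist_force: [0.6, -0.5, 0.4]
finger_gap: 0.0199
t 4.97 tcp [0.5965 0.0586 0.1314] a 118.66 gap 19.9 F [ 0.6 -0.5  0.4] T [ 0.01  0.01 -0.  ] tilt [ 0.002 -0.    -1.   ]
need mm [ 3.6  4.8 31.4] units [0.0045 0.006  0.0392]
turn units -0.068
-1 -30 5 x 9.4 12.9 y -22.4 -10.2
-1 -25 11 x 3.5 13.9 y -24.1 -10.8
-1 -20 5 x 6.8 10.7 y -23.3 -13.3
-1 -15 10 x -1.6 11.1 y -23.6 -11.0
-1 -10 5 x -2.1 11.1 y -23.8 -11.2
-1 -5 12 x -5.5 12.2 y -23.6 -11.2
-1 0 6 x 7.6 12.3 y -18.5 -11.5
1 -30 7 x -0.8 12.3 y 10.1 16.7
1 -25 11 x -10.8 11.8 y 9.5 22.5
1 -20 7 x 5.5 12.8 y 9.7 22.2
1 -15 12 x -6.2 14.8 y 9.8 22.1
1 -10 7 x -4.3 13.0 y 9.5 22.2
1 -5 7 x 4.3 12.4 y 10.1 22.2
1 0 9 x 3.6 13.4 y 9.6 22.2
1 5 4 x -10.7 11.6 y 9.8 15.9
```

```bash
python3 -m creep '{"hand":[20,20,20,20,20],"delta_pos":[[0.0028,0.0033,0.014],[0.0027,0.0033,0.014],[0,0,0.014],[0,0,0.014],[0,0,0]],"turn":[-0.07,0,0,0,0]}'
python3 -m creep '{"hand":[20,20,20,20,20],"delta_pos":[[0,0,0],[0,0,0],[0,0,0],[0,0,0],[0,0,0]],"turn":[0,0,0,0,0]}'
python3 - <<'E'
from h import *
to(.599,.065,.057,119)
s=env.get_state();p=s['tcp_pos'];M=rot(s['orientation'])
c=shot('scene');C=cloud(c)
im=c['pixels'][:,:,::-1]; r,k=195,335
cv2.imwrite('pics/c3.png',cv2.resize(im[r-45:r+45,k-50:k+50],(800,600)if 0 else (667,600),interpolation=cv2.INTER_CUBIC))
E
```

```text
clock: 5.43
tcp_pos: [0.596, 0.0654, 0.0815]
orientation: [-0.003, 0.507, 0.862, -0.002]
wrist_force: [-1.2, 0.2, -0.1]
finger_gap: 0.0197
clock: 5.85
tcp_pos: [0.5989, 0.0652, 0.0861]
orientation: [0.001, 0.507, 0.862, 0.0]
wrist_force: [-0.1, -0.8, 0.1]
finger_gap: 0.0199
t 5.85 tcp [0.5989 0.0652 0.0861] a 119.02 gap 19.9 F [-0.1 -0.8  0.1] T [ 0.07  0.02 -0.01] tilt [ 0.001 -0.    -1.   ]
need mm [-0.1 -0.1 29.1] units [-0.0002 -0.0001  0.0364]
turn units 0.004
```

View pics/c3.png

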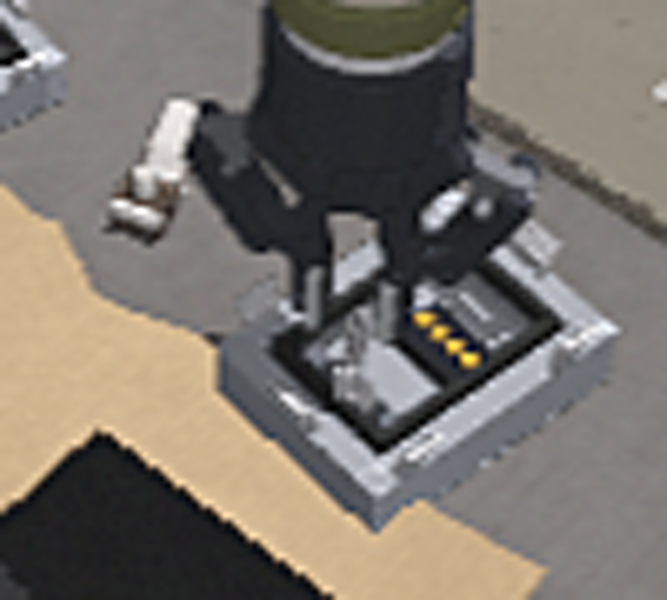

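The two pads stand either side of the bar head (crop around 350,340). I'll descend and close gently.

```bash
python3 -m creep '{"hand":[20,20,20,20,20],"delta_pos":[[0,0,0.009],[0,0,0.009],[0,0,0.009],[0,0,0.009],[0,0,0]],"turn":[0,0,0,0,0]}'
python3 -m creep '{"hand":[20,20,20,20,20],"delta_pos":[[0,0,0],[0,0,0],[0,0,0],[0,0,0],[0,0,0]],"turn":[0,0,0,0,0]}'
python3 -m creep '{"hand":[15,10,6,4,4],"delta_pos":[[0,0,0],[0,0,0],[0,0,0],[0,0,0],[0,0,0]],"turn":[0,0,0,0,0]}' 25
python3 - <<'E'
from h import *
to(.599,.065,.057,119)
E
```

```text
clock: 6.32
tcp_pos: [0.5969, 0.0652, 0.0543]
orientation: [-0.002, 0.507, 0.862, -0.001]
wrist_force: [-0.4, 0.5, -0.1]
finger_gap: 0.0197
clock: 6.73
tcp_pos: [0.5988, 0.0652, 0.0571]
orientation: [0.0, 0.507, 0.862, 0.0]
wrist_force: [-1.1, 0.6, -0.4]
finger_gap: 0.0201
clock: 7.15
tcp_pos: [0.5983, 0.065, 0.0569]
orientation: [0.0, 0.507, 0.862, -0.0]
wrist_force: [-1.3, -1.3, 3.3]
finger_gap: 0.0073
t 7.15 tcp [0.5983 0.065  0.0569] a 119.01 gap 7.3 F [-1.3 -1.3  3.3] T [-0.14  0.38 -0.08] tilt [-0. -0. -1.]
need mm [-0.4  0.6 -0.1] units [-0.0004  0.0007 -0.0001]
turn units 0.002
```

```bash
python3 -m creep '{"hand":[4,4,4,4,4],"delta_pos":[[0,0,0],[0,0,0],[0,0,0],[0,0,0],[0,0,0]],"turn":[-0.5,-0.5,-0.5,-0.5,-0.5]}' 35
python3 -m creep '{"hand":[4,4,4,4,4],"delta_pos":[[0,0,0],[0,0,0],[0,0,0],[0,0,0],[0,0,0]],"turn":[-0.7,-0.7,-0.7,-0.7,-0.7]}'
python3 - <<'E'
from h import *
to(.599,.065,.057,171.4)
E
```

```text
clock: 7.57
tcp_pos: [0.598, 0.0648, 0.057]
orientation: [-0.0, 0.41, 0.912, -0.001]
wrist_force: [-3.5, -1.9, 4.7]
finger_gap: 0.0067
clock: 7.98
tcp_pos: [0.5975, 0.0643, 0.057]
orientation: [-0.001, 0.266, 0.964, -0.001]
wrist_force: [-4.3, -2.8, 6.2]
finger_gap: 0.0068
t 7.98 tcp [0.5975 0.0643 0.057 ] a 149.15 gap 6.8 F [-4.3 -2.8  6.2] T [-0.78  0.9  -0.12] tilt [-0.002 -0.002 -1.   ]
need mm [-1.   1.4 -0. ] units [-0.0012  0.0018 -0.0001]
turn units -4.45
```

```bash
python3 -m creep '{"hand":[4,4,4,4,4],"delta_pos":[[0,0,0],[0,0,0],[0,0,0],[0,0,0],[0,0,0]],"turn":[-0.9,-0.9,-0.9,-0.9,-0.85]}'
python3 -m creep '{"hand":[4,4,4,4,4],"delta_pos":[[0,0,0],[0,0,0],[0,0,0],[0,0,0],[0,0,0]],"turn":[0,0,0,0,0]}'
python3 - <<'E'
from h import *
to(.599,.065,.057,171.4)
c=shot('scene')
im=c['pixels'][:,:,::-1]; r,k=195,335
cv2.imwrite('pics/c4.png',cv2.resize(im[r-45:r+45,k-50:k+50],(667,600),interpolation=cv2.INTER_CUBIC))
E
```

```text
clock: 8.4
tcp_pos: [0.5972, 0.0635, 0.057]
orientation: [-0.001, 0.075, 0.997, -0.002]
wrist_force: [-5.6, -6.0, 6.4]
finger_gap: 0.0071
clock: 8.82
tcp_pos: [0.5972, 0.0635, 0.057]
orientation: [-0.001, 0.077, 0.997, -0.002]
wrist_force: [-5.6, -6.2, 6.8]
finger_gap: 0.007
t 8.82 tcp [0.5972 0.0635 0.057 ] a 171.21 gap 7.0 F [-5.6 -6.2  6.8] T [-1.25  1.01  0.05] tilt [-0.002 -0.004 -1.   ]
need mm [-1.6  1.8 -0. ] units [-0.002   0.0023 -0.0001]
turn units -0.039
```

View pics/c4.png

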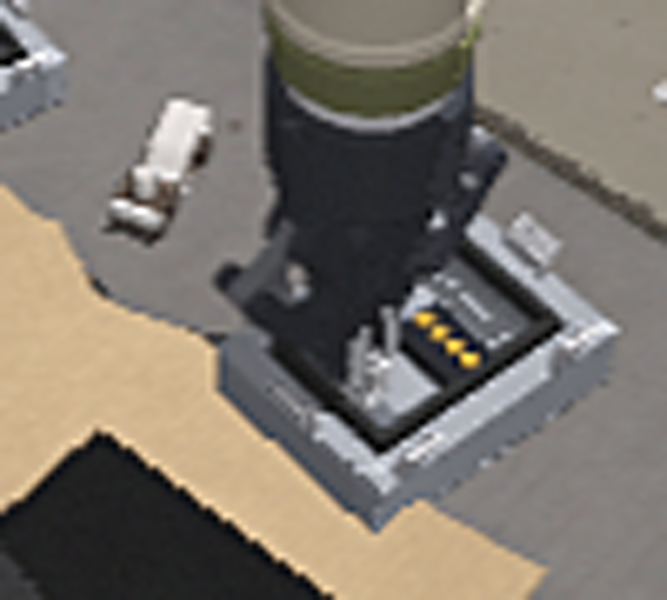

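The stud followed the wrist to about 171.2°. I'll release with a small opening and rise straight up.

```bash
python3 -m creep '{"hand":[9,12,15,16,16],"delta_pos":[[0,0,0],[0,0,0],[0,0,0],[0,0,0],[0,0,0]],"turn":[0,0,0,0,0]}'
python3 -m creep '{"hand":[16,16,16,16,16],"delta_pos":[[0,0,-0.01],[0,0,-0.02],[0,0,-0.03],[0,0,-0.04],[0,0,-0.045]],"turn":[0,0,0,0,0]}'
python3 -c "
from h import *
to(.547,.3686,.18,105.4)"
```

```text
clock: 9.28
tcp_pos: [0.5987, 0.0654, 0.0566]
orientation: [0.0, 0.076, 0.997, 0.0]
wrist_force: [0.1, 0.0, 0.8]
finger_gap: 0.0161
clock: 9.7
tcp_pos: [0.5973, 0.0654, 0.173]
orientation: [-0.001, 0.076, 0.997, -0.0]
wrist_force: [0.7, 0.8, 1.1]
finger_gap: 0.0163
t 9.7 tcp [0.5973 0.0654 0.173 ] a 171.28 gap 16.3 F [0.7 0.8 1.1] T [-0.01 -0.07 -0.04] tilt [-0.003  0.    -1.   ]
need mm [ 95.7 292.1  -6.8] units [ 0.1197  0.3651 -0.0085]
turn units 13.177
```

```bash
python3 -m creep '{"hand":[16,16,16,16,16],"delta_pos":[[0.012,0.0365,0],[0.012,0.0365,0],[0.012,0.0365,0],[0.012,0.0365,0],[0.012,0.0365,0]],"turn":[0,0,0,0,0]}'
python3 -m creep '{"hand":[16,16,16,16,16],"delta_pos":[[0.012,0.0365,0],[0.012,0.0365,0],[0.012,0.0365,0],[0.012,0.0365,0],[0.012,0.0365,0]],"turn":[0,0,0,0,0]}'
python3 -m creep '{"hand":[40,40,40,40,40],"delta_pos":[[0,0,0],[0,0,0],[0,0,0],[0,0,0],[0,0,0]],"turn":[1,1,1,1,1]}'
python3 -m creep '{"hand":[40,40,40,40,40],"delta_pos":[[0,0,0],[0,0,0],[0,0,0],[0,0,0],[0,0,0]],"turn":[1,1,1,1,1]}'
python3 -m creep '{"hand":[40,40,40,40,40],"delta_pos":[[0,0,0],[0,0,0],[0,0,0],[0,0,0],[0,0,0]],"turn":[1,1,1,0.18,0]}'
python3 - <<'E'
from h import *
to(.547,.3686,.1,105.4)
for n in ['top','scene']:
    c=shot(n,n+'5.png'); C=cloud(c)
    b=(C[...,2]>.0555)&(C[...,2]<.075)&(np.hypot(C[...,0]-.599,C[...,1]-.063)<.024)
    Q=C[b][:,:2]
    if len(Q)<8: print(n,len(Q)); continue
    m=Q.mean(0); w,v=np.linalg.eigh(np.cov(Q.T)); d=v[:,1]; print(n,len(Q),m.round(4),np.degrees(np.arctan2(d[1],d[0]))%180, cv2.minAreaRect((Q*1000).astype(np.float32)))
    im=c['pixels'][:,:,::-1]; r,k=(222,326) if n=='top' else (200,345)
    cv2.imwrite(f'pics/c5{n}.png',cv2.resize(im[r-30:r+30,k-35:k+35],(560,480),interpolation=cv2.INTER_CUBIC))
E
```

```text
clock: 10.12
tcp_pos: [0.573, 0.2182, 0.1736]
orientation: [0.001, 0.076, 0.997, 0.0]
wrist_force: [0.6, 0.1, -1.0]
finger_gap: 0.0161
clock: 10.53
tcp_pos: [0.5475, 0.3701, 0.1734]
orientation: [0.0, 0.076, 0.997, 0.0]
wrist_force: [0.9, 0.4, 1.7]
finger_gap: 0.0161
clock: 10.95
tcp_pos: [0.5477, 0.3689, 0.1732]
orientation: [0.0, 0.292, 0.956, 0.0]
wrist_force: [-0.3, -0.2, -0.5]
finger_gap: 0.0396
clock: 11.37
tcp_pos: [0.5479, 0.3686, 0.1733]
orientation: [0.0, 0.492, 0.871, 0.0]
wrist_force: [-0.5, -0.8, 0.1]
finger_gap: 0.0401
clock: 11.78
tcp_pos: [0.5479, 0.3686, 0.1731]
orientation: [0.0, 0.606, 0.796, 0.0]
wrist_force: [1.0, 1.0, 0.2]
finger_gap: 0.0401
t 11.78 tcp [0.5479 0.3686 0.1731] a 105.46 gap 40.1 F [1.  1.  0.2] T [ 0.01  0.01 -0.01] tilt [ 0.  0. -1.]
need mm [ 0.3 -0.9 73.1] units [ 0.0003 -0.0011  0.0914]
turn units 0.012
top 40 [0.5992 0.0625] 168.88913058219188 ((599.40283203125, 62.37272644042969), (7.638036727905273, 32.886993408203125), 79.84159851074219)
scene 36 [0.5981 0.0656] 170.86797924457505 ((598.5064697265625, 65.96126556396484), (7.6784772872924805, 35.61940383911133), 79.10352325439453)
```

Stud bar now reads about 169–171° in both cameras (target about 171.5°), so it is in line. Now the cover grasp.

```bash
python3 -m creep '{"hand":[40,40,40,40,40],"delta_pos":[[0,-0.001,0.03],[0,0,0.03],[0,0,0.03],[0,0,0.03],[0,0,0.01]],"turn":[0,0,0,0,0]}'
python3 -m creep '{"hand":[40,40,40,40,40],"delta_pos":[[0,0,0],[0,0,0],[0,0,0],[0,0,0],[0,0,0]],"turn":[0,0,0,0,0]}'
python3 - <<'E'
from h import *
to(.547,.3686,.0385,105.4)
c=shot('scene'); im=c['pixels'][:,:,::-1]; r,k=290,270
cv2.imwrite('pics/c6.png',cv2.resize(im[r-45:r+45,k-50:k+50],(667,600),interpolation=cv2.INTER_CUBIC))
E
```

```text
clock: 12.3
tcp_pos: [0.545, 0.3671, 0.0648]
orientation: [-0.001, 0.606, 0.796, -0.003]
wrist_force: [-0.2, -0.3, -0.5]
finger_gap: 0.0403
clock: 12.72
tcp_pos: [0.5482, 0.3687, 0.0704]
orientation: [0.001, 0.606, 0.795, 0.001]
wrist_force: [0.1, -1.0, 1.1]
finger_gap: 0.0402
t 12.72 tcp [0.5482 0.3687 0.0704] a 105.39 gap 40.2 F [ 0.1 -1.   1.1] T [-0.   -0.04 -0.03] tilt [ 0.003  0.001 -1.   ]
need mm [ 0.2 -1.2 31.9] units [ 0.0002 -0.0016  0.0399]
turn units -0.003
```

View pics/c6.png

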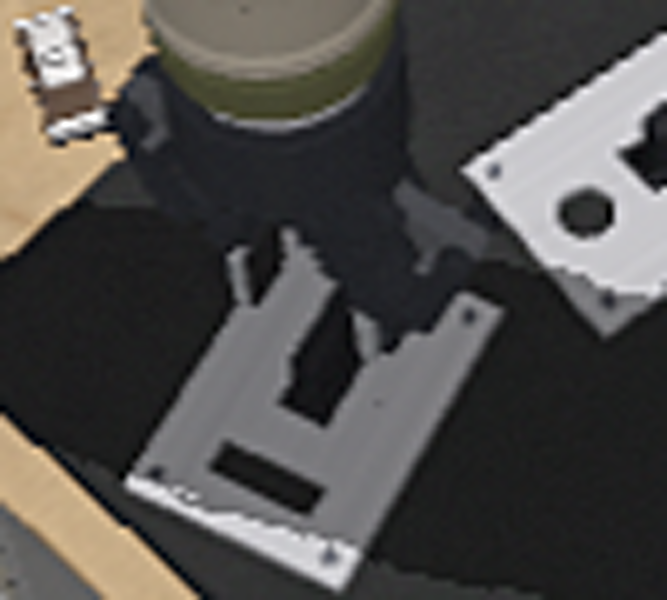

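View pics/c5top.png

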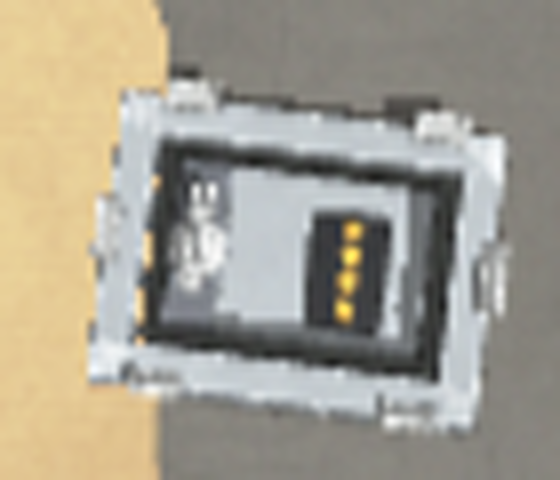

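Top crop shows the bar lying across the housing in line with the short sides. The scene crop shows the pads astride the slotted cover's grip, with the long slot visible at (475,270). I'll lower slowly and grip.

```bash
python3 -m creep '{"hand":[40,40,40,40,40],"delta_pos":[[0,-0.0016,0.008],[0,0,0.008],[0,0,0.006],[0,0,0.005],[0,0,0.004]],"turn":[0,0,0,0,0]}'
python3 -m creep '{"hand":[40,40,40,40,40],"delta_pos":[[0,0,0.003],[0,0,0.003],[0,0,0.002],[0,0,0.001],[0,0,0]],"turn":[0,0,0,0,0]}'
python3 -m creep '{"hand":[30,20,12,8,8],"delta_pos":[[0,0,0],[0,0,0],[0,0,0],[0,0,0],[0,0,0]],"turn":[0,0,0,0,0]}' 60
python3 -m creep '{"hand":[8,8,8,8,8],"delta_pos":[[0,0,0],[0,0,0],[0,0,0],[0,0,0],[0,0,0]],"turn":[0,0,0,0,0]}' 60
python3 -c "
from h import *
to(.547,.3686,.0385,105.4)"
```

```text
clock: 13.18
tcp_pos: [0.5454, 0.3675, 0.0427]
orientation: [-0.0, 0.606, 0.795, -0.001]
wrist_force: [-0.4, -0.5, -0.3]
finger_gap: 0.0399
clock: 13.6
tcp_pos: [0.5459, 0.3678, 0.0365]
orientation: [0.0, 0.606, 0.795, -0.0]
wrist_force: [-0.6, 0.7, -0.5]
finger_gap: 0.0401
clock: 14.02
tcp_pos: [0.5462, 0.368, 0.0371]
orientation: [0.0, 0.606, 0.795, 0.0]
wrist_force: [0.3, -0.6, 1.4]
finger_gap: 0.011
clock: 14.43
tcp_pos: [0.5462, 0.368, 0.0371]
orientation: [0.0, 0.606, 0.795, 0.0]
wrist_force: [-1.0, -0.1, 5.2]
finger_gap: 0.0107
t 14.43 tcp [0.5462 0.368  0.0371] a 105.37 gap 10.7 F [-1.  -0.1  5.2] T [-0.05  0.04 -0.  ] tilt [ 0.001  0.    -1.   ]
need mm [ 0.4  0.9 -1.4] units [ 0.0005  0.0011 -0.0017]
turn units -0.006
```

```bash
python3 -m creep '{"hand":[8,8,8,8,8],"delta_pos":[[0,0,-0.01],[0,0,-0.02],[0,0,-0.03],[0,0,-0.03],[0,0,-0.03]],"turn":[0,0,0,0,0]}'
python3 -m creep '{"hand":[8,8,8,8,8],"delta_pos":[[0,0,-0.02],[0,0,0],[0,0,0],[0,0,0],[0,0,0]],"turn":[0,0,0,0,0]}'
cat > cov.py <<'E'
from h import *
s=env.get_state();p=s['tcp_pos'];M=rot(s['orientation'])
for n in ['scene','top']:
    c=shot(n); C=cloud(c); px=c['pixels'].astype(int)
    zt=p[2]-.0371+.021
    L=(C-p)@M
    m=(np.abs(C[...,2]-zt)<.009)&(np.hypot(C[...,0]-p[0],C[...,1]-p[1])<.12)&(px.min(-1)>100)
    k,l,st,_=cv2.connectedComponentsWithStats(m.astype(np.uint8))
    if k<2: print(n,'none');continue
    i=1+np.argmax(st[1:,4]); vs,us=np.nonzero(l==i)
    Q=C[l==i]
    # plane
    A=np.c_[Q[:,:2]-Q[:,:2].mean(0),np.ones(len(Q))]; co=np.linalg.lstsq(A,Q[:,2],rcond=None)[0]
    P=np.array([p3(c,v,u,co[2]) for v,u in zip(vs,us)])
    r=cv2.minAreaRect((P[:,:2]*1000).astype(np.float32))
    print(n,len(Q),'tilt',co[:2].round(3),'z',co[2].round(4),'expected',zt.round(4),'c',np.round(r[0],1),'sz',np.round(r[1],1),'ang',round(r[2],1))
    hull=cv2.convexHull(np.stack([us,vs],-1).astype(np.int32)); hm=np.zeros(m.shape,np.uint8); cv2.fillConvexPoly(hm,hull,1)
    d=((hm==1)&((np.abs(C[...,2]-co[2])>.01)|(px.min(-1)<80))).astype(np.uint8)
    k,l2,st,ce=cv2.connectedComponentsWithStats(d)
    for j in range(1,k):
        if st[j,4]>25:
            vv,uu=np.nonzero(l2==j); rr=cv2.minAreaRect(np.array([p3(c,v,u,co[2]-.0025)[:2]*1000 for v,u in zip(vv,uu)],np.float32)); print('  dark',st[j,4],np.round(rr[0],1),np.round(rr[1],1),round(rr[2],1))
    a=np.degrees(np.arctan2(M[1,0],M[0,0])); u=np.array([np.cos(np.radians(a)),np.sin(np.radians(a))])
    print('  expected centre',(p[:2]+.012*u).round(4)*1000,'slot',(p[:2]+.046*u).round(4)*1000,'a',a.round(2))
    cen=us.mean(),vs.mean(); x0=int(min(max(cen[0]-60,0),520));y0=int(min(max(cen[1]-50,0),300))
    cv2.imwrite(f'pics/cov_{n}_{int(s["clock"]*100)}.png',cv2.resize(c['pixels'][y0:y0+100,x0:x0+120,::-1],(720,600),interpolation=cv2.INTER_CUBIC))
E
python3 cov.py; ls pics; python3 -c "
from h import *
to(.5975,.0345,.15,81.5)"
```

```text
clock: 14.85
tcp_pos: [0.5448, 0.3674, 0.1328]
orientation: [-0.001, 0.606, 0.795, -0.001]
wrist_force: [1.3, 0.5, -0.4]
finger_gap: 0.0109
clock: 15.27
tcp_pos: [0.5447, 0.3672, 0.1464]
orientation: [-0.001, 0.606, 0.795, -0.002]
wrist_force: [-0.0, -0.5, -1.4]
finger_gap: 0.0105
scene 1147 tilt [-0.003 -0.005] z 0.1306 expected 0.1303 c [540.  380.1] sz [ 84.9 116.6] ang 15.3
  dark 387 [539.1 358.9] [79.5 49.1] 41.7
  dark 99 [532.  412.3] [39.8 11.9] 14.5
  expected centre [541.5 378.8] slot [532.5 411.6] a 105.37
top 558 tilt [-0.005 -0.005] z 0.1317 expected 0.1303 c [550.7 346.4] sz [83.7 49.4] ang 14.9
  dark 105 [556.3 359.8] [50.3 22.4] 10.6
  expected centre [541.5 378.8] slot [532.5 411.6] a 105.37
c2.png
c3.png
c4.png
c5scene.png
c5top.png
c6.png
cov_scene_1526.png
cov_top_1526.png
crop0.png
crop1.png
scene0.png
scene1.png
scene5.png
top0.png
top1.png
top5.png
t 15.37 tcp [0.545  0.3673 0.1467] a 105.37 gap 11.1 F [-0.4  0.4 -1.6] T [ 0.02 -0.01  0.06] tilt [-0.003 -0.002 -1.   ]
need mm [-334.9  -37.6   -2.9] units [-0.4186 -0.047  -0.0036]
turn units 4.774
```

```bash
python3 -m creep '{"hand":[8,8,8,8,8],"delta_pos":[[0,0,0],[0,0,0],[0,0,0],[0,0,0],[0,0,0]],"turn":[0.95,0.96,0.95,0.96,0.95]}'
python3 -m creep '{"hand":[8,8,8,8,8],"delta_pos":[[-0.0424,0.0124,0],[-0.0424,0.0124,0],[-0.0424,0.0124,0],[-0.0424,0.0124,0],[-0.0424,0.0124,0]],"turn":[0,0,0,0,0]}'
python3 -m creep '{"hand":[8,8,8,8,8],"delta_pos":[[-0.0424,0.0124,0],[-0.0424,0.0124,0],[-0.0424,0.0124,0],[-0.0424,0.0124,0],[-0.0424,0.0124,0]],"turn":[0,0,0,0,0]}'
python3 -m creep '{"hand":[8,8,8,8,8],"delta_pos":[[0,0,0],[0,0,0],[0,0,0],[0,0,0],[0,0,0]],"turn":[0,0,0,0,0]}'
python3 -c "
from h import *
to(.5927,.0172,.11,81.5)"; python3 cov.py; ls -t pics|head -2
```

```text
clock: 15.78
tcp_pos: [0.5454, 0.3676, 0.1474]
orientation: [-0.0, 0.759, 0.651, -0.001]
wrist_force: [-0.3, -0.4, -1.6]
finger_gap: 0.0107
clock: 16.2
tcp_pos: [0.5694, 0.1913, 0.1477]
orientation: [-0.0, 0.757, 0.653, -0.001]
wrist_force: [1.0, -0.7, -1.3]
finger_gap: 0.0105
clock: 16.62
tcp_pos: [0.5934, 0.0161, 0.1478]
orientation: [-0.0, 0.757, 0.653, -0.0]
wrist_force: [0.5, 0.3, -1.6]
finger_gap: 0.0111
clock: 17.03
tcp_pos: [0.5936, 0.0191, 0.1484]
orientation: [-0.0, 0.757, 0.654, -0.0]
wrist_force: [-0.1, 0.6, -1.6]
finger_gap: 0.0105
t 17.03 tcp [0.5936 0.0191 0.1484] a 81.64 gap 10.5 F [-0.1  0.6 -1.6] T [0.04 0.   0.02] tilt [-0.001  0.    -1.   ]
need mm [-2.1 -0.6 38.4] units [-0.0026 -0.0008  0.048 ]
turn units 0.027
scene 853 tilt [-0.005 -0.003] z 0.1324 expected 0.1323 c [594.2  33.4] sz [118.5  86.2] ang 81.3
  dark 221 [596.1  11.3] [53.4 57.5] 24.8
  dark 56 [599.7  66.2] [13.9 39.6] 78.1
  expected centre [595.4  31. ] slot [600.3  64.7] a 81.64
top 255 tilt [ 0.003 -0.004] z 0.1338 expected 0.1323 c [603.5  78.7] sz [22.7 83.9] ang 84.6
  dark 41 [600.3  69.4] [ 5.9 41.8] 84.4
  expected centre [595.4  31. ] slot [600.3  64.7] a 81.64
cov_top_1703.png
cov_scene_1703.png
```

```bash
python3 -m creep '{"hand":[8,8,8,8,8],"delta_pos":[[-0.0033,0,0.01],[0,0,0.015],[0,0,0.015],[0,0,0.01],[0,0,0.008]],"turn":[0.03,0,0,0,0]}'
python3 -m creep '{"hand":[8,8,8,8,8],"delta_pos":[[0,0,0.004],[0,0,0.002],[0,0,0.001],[0,0,0],[0,0,0]],"turn":[0,0,0,0,0]}'
python3 -c "
from h import *
to(.5932,.0165,.070,81.5)"; python3 cov.py; ls -t pics|head -2
```

```text
clock: 17.55
tcp_pos: [0.5929, 0.0154, 0.1009]
orientation: [-0.0, 0.758, 0.652, -0.001]
wrist_force: [0.1, 0.8, -0.6]
finger_gap: 0.0108
clock: 17.97
tcp_pos: [0.594, 0.015, 0.0972]
orientation: [0.0, 0.758, 0.652, 0.0]
wrist_force: [0.2, -0.0, -0.3]
finger_gap: 0.0107
t 17.97 tcp [0.594  0.015  0.0972] a 81.37 gap 10.7 F [ 0.2 -0.  -0.3] T [-0.06 -0.08 -0.04] tilt [ 0.001 -0.    -1.   ]
need mm [ 1.3 -1.  27.2] units [ 0.0016 -0.0013  0.034 ]
turn units -0.026
scene 809 tilt [ 0.005 -0.004] z 0.0811 expected 0.0811 c [594.6  29. ] sz [117.8  86.6] ang 81.3
  dark 208 [597.4   7.3] [53.6 54.4] 23.2
  dark 53 [600.8  60.9] [10.3 38.2] 78.9
  expected centre [595.8  26.9] slot [600.9  60.5] a 81.37
top 245 tilt [-0.009 -0.038] z 0.0823 expected 0.0811 c [604.   75.6] sz [25.4 84.8] ang 89.1
  dark 38 [601.4  66.7] [ 7.7 38.6] 89.1
  expected centre [595.8  26.9] slot [600.9  60.5] a 81.37
cov_top_1796.png
cov_scene_1796.png
```

```bash
python3 -m creep '{"hand":[8,8,8,8,8],"delta_pos":[[0.0016,-0.0008,0],[0,0,0.003],[0,0,0.003],[0,0,0.002],[0,0,0]],"turn":[0,0,0,0,0]}'
python3 -m creep '{"hand":[8,8,8,8,8],"delta_pos":[[0,0,0],[0,0,0],[0,0,0],[0,0,0],[0,0,0]],"turn":[0,0,0,0,0]}'
python3 -c "
from h import *
to(.5935,.0163,.070,81.4)"; python3 cov.py; ls -t pics|head -2; cp $(ls -t pics/cov_scene*|head -1) pics/v7.png
```

```text
clock: 18.48
tcp_pos: [0.5928, 0.0165, 0.0896]
orientation: [-0.0, 0.758, 0.652, -0.0]
wrist_force: [-0.2, -0.4, -0.5]
finger_gap: 0.0104
clock: 18.9
tcp_pos: [0.5933, 0.0164, 0.0904]
orientation: [0.0, 0.758, 0.652, 0.0]
wrist_force: [-0.2, 0.6, -2.7]
finger_gap: 0.0114
t 18.9 tcp [0.5933 0.0164 0.0904] a 81.37 gap 11.4 F [-0.2  0.6 -2.7] T [-0.02 -0.01  0.01] tilt [ 0. -0. -1.]
need mm [-0.1  0.2 20.4] units [-0.0001  0.0003  0.0255]
turn units -0.006
scene 793 tilt [ 0.004 -0.   ] z 0.0743 expected 0.0743 c [593.8  30.8] sz [118.3  86.6] ang 81.4
  dark 215 [595.    7.8] [56.2 55.2] 23.2
  dark 51 [599.4  62.2] [11.7 39.1] 82.8
  expected centre [595.1  28.3] slot [600.2  61.9] a 81.37
top 238 tilt [0.004 0.012] z 0.0756 expected 0.0743 c [602.8  73.2] sz [25.3 84.1] ang 81.2
  dark 30 [602.2  67.9] [ 5.1 38.9] 89.1
  expected centre [595.1  28.3] slot [600.2  61.9] a 81.37
cov_top_1889.png
cov_scene_1889.png
```

View pics/v7.png

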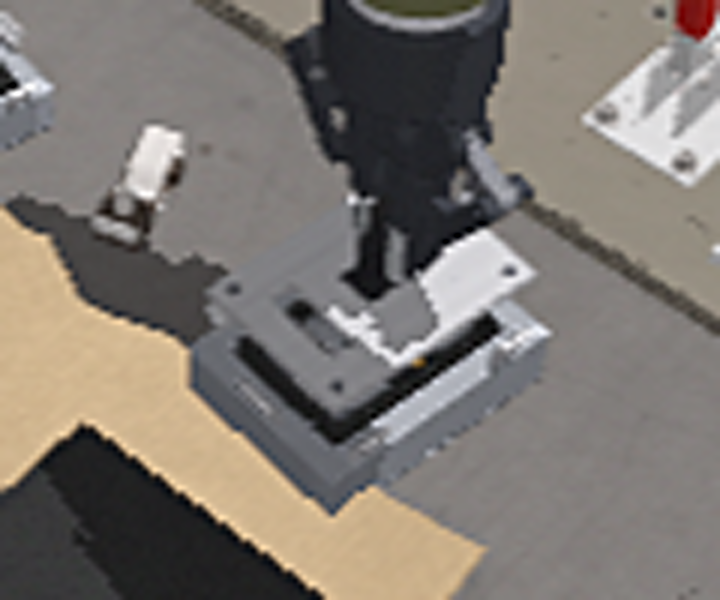

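The crop shows the cover square above the housing, with the grey stud head visible in the slot (325,320). I'll lower in small steps and watch the force.

```bash
python3 -m creep '{"hand":[8,8,8,8,8],"delta_pos":[[0,0,0.003],[0,0,0.003],[0,0,0.003],[0,0,0.002],[0,0,0]],"turn":[0,0,0,0,0]}'
python3 -c "
from h import *
to(.5935,.0163,.070,81.4)"
```

```text
clock: 19.42
tcp_pos: [0.5927, 0.0165, 0.0808]
orientation: [-0.0, 0.758, 0.652, -0.0]
wrist_force: [-0.9, -0.0, -0.9]
finger_gap: 0.0111
t 19.42 tcp [0.5927 0.0165 0.0808] a 81.37 gap 11.1 F [-0.9 -0.  -0.9] T [-0.01  0.03  0.02] tilt [-0.001 -0.    -1.   ]
need mm [-0.1  0.8 10.8] units [-0.0001  0.001   0.0135]
turn units -0.006
```

```bash
python3 -m creep '{"hand":[8,8,8,8,8],"delta_pos":[[0,0.0006,0.003],[0,0,0.003],[0,0,0.003],[0,0,0.003],[0,0,0]],"turn":[0,0,0,0,0]}'
python3 -c "
from h import *
to(.5935,.0163,.0605,81.4)"
```

```text
clock: 19.83
tcp_pos: [0.5932, 0.0165, 0.0712]
orientation: [-0.0, 0.758, 0.652, -0.0]
wrist_force: [0.6, -0.6, -1.1]
finger_gap: 0.0109
t 19.83 tcp [0.5932 0.0165 0.0712] a 81.37 gap 10.9 F [ 0.6 -0.6 -1.1] T [-0.02  0.   -0.05] tilt [-0.001  0.    -1.   ]
need mm [-0.1  0.3 10.7] units [-0.0001  0.0004  0.0133]
turn units -0.005
```

```bash
python3 -m creep '{"hand":[8,8,8,8,8],"delta_pos":[[0,0,0.003],[0,0,0.003],[0,0,0.003],[0,0,0.002],[0,0,0]],"turn":[0,0,0,0,0]}'
python3 -c "
from h import *
to(.5935,.0163,.055,81.4)"
```

```text
clock: 20.25
tcp_pos: [0.5933, 0.0164, 0.0626]
orientation: [-0.0, 0.758, 0.652, -0.0]
wrist_force: [-0.4, -0.1, -1.8]
finger_gap: 0.0108
t 20.25 tcp [0.5933 0.0164 0.0626] a 81.37 gap 10.8 F [-0.4 -0.1 -1.8] T [ 0.04  0.06 -0.01] tilt [-0.001 -0.    -1.   ]
need mm [-0.1  0.2  7.6] units [-0.0001  0.0003  0.0094]
turn units -0.006
```

```bash
python3 -m creep '{"hand":[8,8,8,8,8],"delta_pos":[[0,0,0.002],[0,0,0.002],[0,0,0.003],[0,0,0.003],[0,0,0]],"turn":[0,0,0,0,0]}'
python3 -m creep '{"hand":[8,8,8,8,8],"delta_pos":[[0,0,0],[0,0,0],[0,0,0],[0,0,0],[0,0,0]],"turn":[0,0,0,0,0]}'
python3 -c "
from h import *
to(.5935,.0163,.055,81.4)"
```

```text
clock: 20.67
tcp_pos: [0.5938, 0.0163, 0.0553]
orientation: [0.0, 0.758, 0.652, 0.0]
wrist_force: [-1.3, -0.2, 5.8]
finger_gap: 0.0108
clock: 21.08
tcp_pos: [0.5939, 0.0163, 0.0557]
orientation: [0.0, 0.758, 0.652, 0.0]
wrist_force: [-1.0, -0.3, 5.6]
finger_gap: 0.0105
t 21.08 tcp [0.5939 0.0163 0.0557] a 81.37 gap 10.5 F [-1.  -0.3  5.6] T [ 0.07  0.4  -0.02] tilt [ 0.001 -0.    -1.   ]
need mm [-0.1 -0.4  0.7] units [-0.0001 -0.0004  0.0008]
turn units -0.006
```

Force is about 7 N net, so the gasket is nearly fully down. I'll press a little more so that a steeper force rise shows contact with the seat.

```bash
python3 -m creep '{"hand":[8,8,8,8,8],"delta_pos":[[0,0,0.0015],[0,0,0.0015],[0,0,0],[0,0,0],[0,0,0]],"turn":[0,0,0,0,0]}' 80
python3 -m creep '{"hand":[8,8,8,8,8],"delta_pos":[[0,0,0.0015],[0,0,0],[0,0,0],[0,0,0],[0,0,0]],"turn":[0,0,0,0,0]}'
python3 -c "
from h import *
to(.5935,.0163,.055,81.4)"; python3 cov.py; cp $(ls -t pics/cov_scene*|head -1) pics/v8.png
```

```text
clock: 21.5
tcp_pos: [0.5939, 0.0164, 0.0551]
orientation: [0.001, 0.758, 0.652, 0.0]
wrist_force: [-6.4, 0.6, 17.0]
finger_gap: 0.0106
clock: 21.92
tcp_pos: [0.5939, 0.0164, 0.0551]
orientation: [0.001, 0.758, 0.652, 0.001]
wrist_force: [-9.3, 0.3, 25.6]
finger_gap: 0.0104
t 21.92 tcp [0.5939 0.0164 0.0551] a 81.38 gap 10.4 F [-9.3  0.3 25.6] T [0.11 1.95 0.  ] tilt [ 0.002 -0.001 -1.   ]
need mm [-0.1 -0.3  0.1] units [-0.0002 -0.0004  0.0001]
turn units -0.004
scene 946 tilt [ 0.023 -0.005] z 0.0383 expected 0.039 c [595.1  31.4] sz [128.6 110.2] ang 80.0
  dark 32 [643.6  26.3] [47.6  8.7] 74.3
  dark 209 [594.1   8. ] [59.  54.8] 23.5
  dark 81 [604.5  56.8] [19.  47.8] 79.0
  expected centre [595.7  28.2] slot [600.8  61.9] a 81.38
top 341 tilt [-0.018 -0.162] z 0.0393 expected 0.039 c [604.2  81. ] sz [31.7 98.7] ang 89.1
  dark 28 [602.6  67.8] [ 5.3 37.4] 89.1
  expected centre [595.7  28.2] slot [600.8  61.9] a 81.38
```

View pics/v8.png

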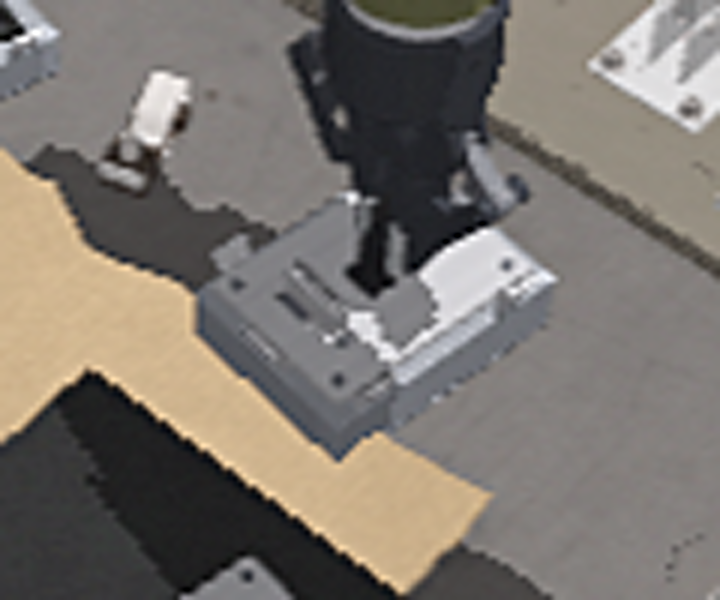

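The TCP stopped at 0.0551 while the force rose from 6 to 26 N, so the cover is on the hard seat. The crop shows the stud head through the slot (310,290) and the plate down between the tabs. I'll ease off slightly, check flatness and the other things, then hand in.

```bash
python3 -m creep '{"hand":[8,8,8,8,8],"delta_pos":[[0,0,-0.001],[0,0,0],[0,0,0],[0,0,0],[0,0,0]],"turn":[0,0,0,0,0]}'
python3 - <<'E'
from h import *
to(.5935,.0163,.055,81.4)
s=env.get_state();p=s['tcp_pos'];M=rot(s['orientation'])
c=shot('scene','end.png');C=cloud(c);L=(C-p)@M
# plate coordinates: own y = tool x -12mm ; own x = tool y
X=L[...,1];Y=L[...,0]-.012
m=(np.abs(X)<.036)&(np.abs(Y)<.052)&(C[...,2]>.03)&(C[...,2]<.045)&~((np.abs(X)<.026)&(Y>.022)&(Y<.046))
Q=C[m];A=np.c_[Q[:,:2]-Q[:,:2].mean(0),np.ones(len(Q))]
for _ in range(4):
    co=np.linalg.lstsq(A,Q[:,2],rcond=None)[0]; e=np.abs(A@co-Q[:,2]); k=e<2.5*np.median(e)+1e-4;A=A[k];Q=Q[k]
print(len(Q),'plate z',co[2].round(4),'tilt',co[:2].round(3),'expected .039')
t=shot('top')
for n in ['round_cover','red_cap','casting','block_a']:
    print(n,[(round(d['score'],2),np.round(p3(c,*d['location']),3)) for d in env.pinpoint('scene',n)[:2]])
E
```

```text
clock: 22.43
tcp_pos: [0.5939, 0.0164, 0.0551]
orientation: [0.001, 0.758, 0.652, 0.001]
wrist_force: [-7.3, -0.2, 19.5]
finger_gap: 0.0107
t 22.43 tcp [0.5939 0.0164 0.0551] a 81.38 gap 10.7 F [-7.3 -0.2 19.5] T [ 0.06  1.54 -0.03] tilt [ 0.002 -0.001 -1.   ]
need mm [-0.1 -0.4  0.1] units [-0.0001 -0.0004  0.0001]
turn units -0.004
337 plate z 0.0395 tilt [ 0.004 -0.   ] expected .039
round_cover [(0.94, array([0.511, 0.234, 0.034]))]
red_cap [(0.7, array([0.632, 0.291, 0.032])), (0.49, array([0.708, 0.361, 0.024]))]
casting [(0.81, array([0.741, 0.233, 0.025]))]
block_a [(0.66, array([0.732, 0.031, 0.019])), (0.53, array([ 0.419, -0.25 ,  0.012]))]
```

Plate top is at 39.5 mm (39 expected) and its tilt is 0.004 rad. The cover is at rest, and the round cover is where it was. Handing in.

```bash
python3 -c "
from workcell import env
print(env.hand_in()); print(env.get_state()['clock'])"
```

```text
the job is handed in; nothing more can be done
None
the job is handed in; nothing more can be done
```

The slotted cover is on the larger housing, over the stud head and between the guide tabs. I handed in at about 22.5 s with the gripper still holding it pressed home; no verdict is reported.

**Stud:** I gripped the bar head and turned it about 52° anticlockwise. Afterwards the two cameras read it at 169° and 171°, against a target of about 171.5°, so it is in line well within tolerance.

**Cover:** I lifted it by its grip and lowered it over the stud head with almost no force until the gasket. I then pressed until the force rose from about 6 to 26 N while the tool stopped moving down, and eased off to about 19 N.

**Last checks:**

| Check | Reading |
|---|---|
| Plate top height | 39.5 mm (39 expected) |
| Plate tilt | 0.004 rad |
| Cover angle to the housing | within about 0.01 rad |
| Slot to stud | about 1–2 mm, calculated from the tool pose |
| Round-hole cover | within about 1 mm of the first reading (scene camera) |

**What disagreed or was not checked:**
- The two cameras differed by 2–4 mm on the stud and housing. I settled it with the seen finger positions and the grip on the stud.
- After seating, the automatic outline of the plate in `cov.py` ran into the housing rim, and the arm hid most of the top view. I checked flatness with a separate fit on the plate alone.
- A sideways force of about 7 N remained at the end.
- I got final detections of the red cap, casting and clamp blocks but did not compare them with starting positions. The arm did not go near them.

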